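Run a batch of cut tubes through the end-marking slide

ROBOT

A 6-joint arm with a two-finger parallel gripper is mounted at the origin on the work surface. World frame = base frame: x ahead of the robot, y to its left, z up, the work surface at z = 0. Lengths are in m, angles in degrees, forces in N, time in s.
With the tool pointing down it reaches from about 0.35 to 0.875 m from the base axis. Payload 4.2 kg.
Tool frame: the origin (TCP) lies midway between the tips of the shut fingers; the grasp point (between the pads) lies 19 mm behind it; z points along the fingers, y is the line along which they close (so a half turn about z gives the same grasp; the last joint's range is limited). The gripper opens to 87 mm and grips with 3 to 60 N. Pads are 19 mm wide; open, the fingers measure 117 mm over their backs; the gripper's body (75 mm by 190 mm) begins 51 mm behind the grasp point.
Start: joints at [-52.506, 22.042, 0.453, 0, -68.411, -14.817], TCP at [0.241, -0.577, 0.223] pointing down, gripper open.
Joint ranges: [-179.83, 179.83], [-69.29, 118.12], [-61.27, 80.66], [-181.25, 117.63], [-171.15, -9.14], [-177.46, 177.46]. Speed limits (degrees/s): [159.86, 159.86, 180, 180, 180, 180].

INTERFACE

Orientations are given as [roll, pitch, yaw] about the fixed x, y, z axes, in that order (R = Rz(yaw) Ry(pitch) Rx(roll)).
In Python, from workcell import env gives the robot as it stands. The module is installed in compiled form; this text tells all that it offers. Calls block until the motion is done:
- env.goto(position, orientation): joint-space move of the TCP to a pose.
- env.move_straight(position, rotation=None, rate=0.15, force_limit=None): straight line of the TCP; rotation=None keeps the orientation; rate is the mean speed in m/s. With force_limit (N) it stops when the force on the tool has changed by that much, and returns True; else False.
- env.set_joints(angles): joint-space move.
- env.gripper_to(opening, grasp_force=None): opening from 0.0 (shut) to 1.0 (fully open); grasp_force is the grip in N (None keeps the last); returns when the fingers have stopped.
- env.dwell(seconds).
- env.inverse_kinematics(position, orientation): joint angles nearest the present ones, or None.
- env.read_state(): the state.
- env.grab_frame(name): name is "scene" or "top"; returns a dict with "image" (480x640x3 uint8, blue, green, red), "fx", "fy", "cx", "cy" (pixels), "position" and "orientation" of the camera in the world. Camera axes: x right, y up, looking along -z (the intrinsics and any distortion apply to the point x, -y, -z); pixel columns grow to the right and rows downward; lengths in m; the calibration is good to about 2 mm. A picture is of the moment at which its call begins. There is no depth.
A pose or a line that the arm cannot do raises env.Unreachable and nothing moves.
- env.close_job(): hands the job in; it is judged then, once.
Trained networks look in a picture, given as the dict that the camera call returned (one of the last four; its "shot" number tells which), for a name from the list of things; names that differ only in an ending like _2 or _b are one class to them, and where a whole thing is asked for, a point or a joint stands for the part that bears it (a point fixed in the world has none). Each returns a list of dicts, best first, with "score" (0 to 1); they miss things now and then, are a little off and sometimes report something else, mostly with a low value. They report only what shows in the picture. A call takes as long as a camera call.
- env.search_frame(picture, thing): "xyz" ([x, y, z] in m, in world coordinates, good to about 4 mm: the middle of the surface that is visible of it).
- env.trace(picture, thing): "mask" (480x640 bool, what is visible of it).
The state is a dict: "clock": time; "joint_positions": joint angles; "qvel": joint speeds; "joint_torque": joint torques, N m; "position": TCP position; "tool_rot": TCP orientation; "force": force on the tool from outside, world axes, zero at the start; "wrist_torque": the same for the moment, N m; "opening": opening from 0.0 (shut) to 1.0 (fully open); "finger_force": force on a finger pad.
Only numpy, scipy, OpenCV 4.12 (cv2) and the standard library are available. Lean on these libraries where they do the work, as an engineer would, in place of code of your own. Each camera call takes 0.05 s, during which the arm holds its last target. There are 200 camera calls.

TASK

Push the orange-handled carrier to the load station (white plate) and lay every full-length blue tube from the grey crate in it, one to a cradle, leaving the yellow tubes and the short blue offcut in the crate. Push the loaded carrier along the rail until it clicks into the marking station (yellow plate), press the green start button fully down, then push the carrier on until it clicks into the unload station (green plate). Last, lay all the blue tubes side by side, flat on the floor of the green tray, leave the carrier at the unload station and do not shove or knock over the other things on the table.

Things in the scene. Friction and masses are not known exactly. Their poses are not given: they have to be found in the camera images.
- rail: fixed slide: aluminium rail 520 mm long with two steel rods and dark end blocks; origin at the middle of its underside on the table, y along the rail, x across it, away from the robot (turned up to 0.1 rad). Plates on its far side mark the stations. Behind the yellow plate, 135 to 255 mm from the rail's middle, stands a beige marking head 190 mm wide, 97 mm high, with a red top
- carrier (a joint): carrier's place along the rail, m: 0 load, 0.120 marking, 0.240 unload, growing towards the rail's -y (robot's right); stops at -0.008 and 0.248. Friction 1.5 N. A spring ball drops in a notch at each station: from about 5 mm off it pulls the carrier to within 2 mm; 6 to 10 N pushes it out. Starts between load and marking, loose. At a station its red pointer lies over mid-plate
- carrier_deck (a point): centre of the top of the carrier's aluminium deck, 110 mm (x) by 190 mm (y), 50 mm above the table; axes as the rail's. On it are four black V cradles for tubes lying along x, at y = +67.5, +22.5, -22.5, -67.5 mm: each two V supports 10 mm wide at x = -38 and +38 mm, open between for fingers down to the deck, mouth 31 mm wide, 28 mm high; a seated tube's axis is 24 mm over the deck
- carrier_handle (a point): top centre of the carrier's orange handle, an upright tab 24 mm (x) by 14 mm (y, along the rail) and 55 mm high over the deck, on the robot's side of the carrier, 78 mm from the deck's centre; top 105 mm above the table. Push it sideways, or pinch it from above
- stationA (a point): load station: point on the rail's middle line at deck height (50 mm up) where the deck's centre is when the carrier is there; marked by a white plate 50 by 36 mm, top 44 mm up, 92 mm beyond it
- stationB (a point): marking station, in the middle: the same, with a yellow plate
- stationC (a point): unload station, on the robot's right: the same, with a green plate
- tube1: full-length blue tube, 18 mm in diameter, 110 mm long, 30 g, hollow look with dark bore ends but solid; origin at its middle on its axis, x along the tube. Lies in the grey crate at the start; one of the four tubes may be absent
- tube2: another full-length blue tube, the same
- tube3: another full-length blue tube, the same
- tube4: another full-length blue tube, the same
- crate: fixed grey open crate, 184 mm (x) by 250 mm (y) by 50 mm high, walls and floor 6 mm; origin at the centre of its underside on the table. The tubes lie on its floor side by side, about along its x, 43 mm apart, with yellow1 among them in any order; yellow2 and the offcut lie across the far end
- yellow1: yellow tube of the same size as the blue ones, origin at its middle; stays in the crate
- yellow2: yellow tube of the same size, lying across the crate's far end; stays in the crate
- offcut: short blue offcut, 18 mm in diameter and only 60 mm long, origin at its middle; stays in the crate
- tray: loose green open tray, 170 mm (x) by 250 mm (y) by 40 mm high, walls and floor 6 mm, 0.9 kg; origin at the centre of its underside on the table. Empty at the start; takes the finished tubes
- start (a joint): travel of the green start button, m: 0 up, 0.006 fully down; springs back, fully down takes about 5 N; press it beyond 0.004
- start_top (a point): top centre of the green button's cap, 32 mm in diameter, in a yellow collar on the beige control box (90 by 100 mm, 45 mm high); pressed straight down; up, its top is 67 mm above the table
- ink_jar: jar, 60 mm in diameter, 85 mm high, a bystander
- spray: spray can, 56 mm in diameter, 170 mm high, a bystander
- capbox: cardboard box of red caps, 100 by 80 by 50 mm, a bystander

How it is judged (in metres and radians):
On the way, in this order (a step that is already met when the one before it is completed fails the run):
1. every blue tube lies in a cradle of the carrier, let go, with the carrier clicked in at the load station (value of joint carrier between -0.005 and 0.005 m and velocity of joint carrier between -0.02 and 0.02 m/s and z of tube1 in the frame of carrier_deck between 0.018 and 0.03 m and x of tube1 in the frame of carrier_deck between -0.02 and 0.02 m and y of tube1 in the frame of carrier_deck between -0.0785 and 0.0785 m and angle between the x axis of each of tube1, tube2, tube3, tube4 and the x axis of carrier_deck, either way round below 0.12 rad and z of tube2 in the frame of carrier_deck between 0.018 and 0.03 m and x of tube2 in the frame of carrier_deck between -0.02 and 0.02 m and y of tube2 in the frame of carrier_deck between -0.0785 and 0.0785 m and z of tube3 in the frame of carrier_deck between 0.018 and 0.03 m and x of tube3 in the frame of carrier_deck between -0.02 and 0.02 m and y of tube3 in the frame of carrier_deck between -0.0785 and 0.0785 m and z of tube4 in the frame of carrier_deck between 0.018 and 0.03 m and x of tube4 in the frame of carrier_deck between -0.02 and 0.02 m and y of tube4 in the frame of carrier_deck between -0.0785 and 0.0785 m and contact force between the fingers and tube1 below 0.1 N and contact force between the fingers and tube2 below 0.1 N and contact force between the fingers and tube3 below 0.1 N and contact force between the fingers and tube4 below 0.1 N), for 0.2 s.
2. the loaded carrier is clicked in at the marking station (value of joint carrier between 0.115 and 0.125 m and velocity of joint carrier between -0.02 and 0.02 m/s and z of tube1 in the frame of carrier_deck between 0.018 and 0.03 m and x of tube1 in the frame of carrier_deck between -0.02 and 0.02 m and y of tube1 in the frame of carrier_deck between -0.0785 and 0.0785 m and angle between the x axis of each of tube1, tube2, tube3, tube4 and the x axis of carrier_deck, either way round below 0.12 rad and z of tube2 in the frame of carrier_deck between 0.018 and 0.03 m and x of tube2 in the frame of carrier_deck between -0.02 and 0.02 m and y of tube2 in the frame of carrier_deck between -0.0785 and 0.0785 m and z of tube3 in the frame of carrier_deck between 0.018 and 0.03 m and x of tube3 in the frame of carrier_deck between -0.02 and 0.02 m and y of tube3 in the frame of carrier_deck between -0.0785 and 0.0785 m and z of tube4 in the frame of carrier_deck between 0.018 and 0.03 m and x of tube4 in the frame of carrier_deck between -0.02 and 0.02 m and y of tube4 in the frame of carrier_deck between -0.0785 and 0.0785 m), for 0.2 s.
3. the start button is pressed down with the loaded carrier at the marking station (all of step 2 and value of joint start above 0.004 m), for 0.05 s.
4. the loaded carrier is clicked in at the unload station (value of joint carrier between 0.235 and 0.245 m and velocity of joint carrier between -0.02 and 0.02 m/s and z of tube1 in the frame of carrier_deck between 0.018 and 0.03 m and x of tube1 in the frame of carrier_deck between -0.02 and 0.02 m and y of tube1 in the frame of carrier_deck between -0.0785 and 0.0785 m and angle between the x axis of each of tube1, tube2, tube3, tube4 and the x axis of carrier_deck, either way round below 0.12 rad and z of tube2 in the frame of carrier_deck between 0.018 and 0.03 m and x of tube2 in the frame of carrier_deck between -0.02 and 0.02 m and y of tube2 in the frame of carrier_deck between -0.0785 and 0.0785 m and z of tube3 in the frame of carrier_deck between 0.018 and 0.03 m and x of tube3 in the frame of carrier_deck between -0.02 and 0.02 m and y of tube3 in the frame of carrier_deck between -0.0785 and 0.0785 m and z of tube4 in the frame of carrier_deck between 0.018 and 0.03 m and x of tube4 in the frame of carrier_deck between -0.02 and 0.02 m and y of tube4 in the frame of carrier_deck between -0.0785 and 0.0785 m), for 0.2 s.
At the end, for the whole second after the job is handed in: the carrier stands within 5 mm of the unload station; every blue tube lies flat (within 0.15 rad) on the floor of the tray (its middle less than 22 mm above the tray's underside and within the walls), at rest; both yellow tubes and the offcut are still in the crate (value of joint carrier between 0.235 and 0.245 m and velocity of joint carrier between -0.02 and 0.02 m/s and z of tube1 in the frame of tray between 0.01 and 0.022 m and x of tube1 in the frame of tray between -0.08 and 0.08 m and y of tube1 in the frame of tray between -0.12 and 0.12 m and angle between tube1's own x axis and vertical between 1.42 and 1.72 rad and linear speed of each of tube1, tube2, tube3, tube4 below 0.02 m/s and z of tube2 in the frame of tray between 0.01 and 0.022 m and x of tube2 in the frame of tray between -0.08 and 0.08 m and y of tube2 in the frame of tray between -0.12 and 0.12 m and angle between tube2's own x axis and vertical between 1.42 and 1.72 rad and z of tube3 in the frame of tray between 0.01 and 0.022 m and x of tube3 in the frame of tray between -0.08 and 0.08 m and y of tube3 in the frame of tray between -0.12 and 0.12 m and angle between tube3's own x axis and vertical between 1.42 and 1.72 rad and z of tube4 in the frame of tray between 0.01 and 0.022 m and x of tube4 in the frame of tray between -0.08 and 0.08 m and y of tube4 in the frame of tray between -0.12 and 0.12 m and angle between tube4's own x axis and vertical between 1.42 and 1.72 rad and z of yellow1 in the frame of crate between 0 and 0.05 m and x of yellow1 in the frame of crate between -0.087 and 0.087 m and y of yellow1 in the frame of crate between -0.12 and 0.12 m and z of yellow2 in the frame of crate between 0 and 0.05 m and x of yellow2 in the frame of crate between -0.087 and 0.087 m and y of yellow2 in the frame of crate between -0.12 and 0.12 m and z of offcut in the frame of crate between 0 and 0.05 m and x of offcut in the frame of crate between -0.087 and 0.087 m and y of offcut in the frame of crate between -0.12 and 0.12 m); the robot touches nothing.
It fails at once if a bystander (jar, spray can or box of caps) is shoved more than 40 mm or the jar or can is knocked over (distance of any of ink_jar, spray, capbox from where it was at the start of the episode above 0.04 m or angle between any of ink_jar, spray's own z axis and vertical above 0.6 rad).
Of tube1, tube2, tube3, tube4 only 3 to 4 are there at a start; the rules pass over those that are not, and their reading is None.
At some moment in a run one of tray may be knocked a few centimetres aside while the robot is not near it.
Once in a run the grip may slacken for a moment while it holds something.
It also fails if it takes over 210 s, if anything falls off the work surface, if the arm or the gripper's body presses on something with over 40 N, if the wrist force passes 120 N, or if a joint passes its speed limit or range.

## Working session

There is one attempt and no reset: what is moved stays moved. The work goes in short steps, each a Python script; the robot and the scene stay as the last script left them, time stands still between calls to the robot, and variables do not carry over. Pictures are saved under pics/ and viewed, at most 14 in all, crops included, and the job is handed in when it is done.

```bash
mkdir -p pics; cat > h.py <<'E'
import numpy as np, cv2
from workcell import env
from scipy.spatial.transform import Rotation as R
def ray(f,u,v):
    o=np.array(f["orientation"],float)
    if o.shape==(3,3): M=o
    else: M=R.from_euler('xyz',o,degrees=True).as_matrix()
    d=M@np.array([(u-f["cx"])/f["fx"],-(v-f["cy"])/f["fy"],-1.0])
    return np.array(f["position"]),d
def px2w(f,u,v,z):
    p,d=ray(f,u,v); return p+d*(z-p[2])/d[2]
def w2px(f,P):
    M=R.from_euler('xyz',f["orientation"],degrees=True).as_matrix()
    c=M.T@(np.array(P)-np.array(f["position"]))
    return f["cx"]+f["fx"]*c[0]/-c[2], f["cy"]-f["fy"]*c[1]/-c[2]
E
python3 - <<'E'
from h import *
np.set_printoptions(precision=4,suppress=True)
for n in("top","scene"):
    f=env.grab_frame(n); cv2.imwrite(f"pics/{n}0.png",f["image"])
    print(n,{k:v for k,v in f.items() if k!="image"})
    for t in ["rail","carrier","carrier_handle","carrier_deck","tube1","yellow1","offcut","crate","tray","start","start_top","ink_jar","spray","capbox"]:
        try: print(t,[(np.round(d["xyz"],3).tolist(),round(d["score"],2)) for d in env.search_frame(f,t)[:6]])
        except Exception as e: print(t,repr(e))
s=env.read_state();print(s)
E
```

```text
top {'fx': 488.4063165661191, 'fy': 488.4063165661191, 'cx': 317.407718224871, 'cy': 231.2529697750973, 'position': array([0.357 , 0.0686, 1.17  ]), 'orientation': array([  8.8169,  -1.5067, -89.8807]), 'shot': 1}
rail [([0.682, 0.021, 0.052], 0.78)]
carrier [([0.649, 0.062, 0.048], 0.85), ([0.465, 0.022, 0.063], 0.63)]
carrier_handle [([0.647, 0.065, 0.049], 0.88)]
carrier_deck [([0.647, 0.062, 0.052], 0.65)]
tube1 [([0.393, 0.297, 0.024], 0.82), ([0.389, 0.255, 0.022], 0.82), ([0.394, 0.338, 0.024], 0.65)]
yellow1 [([0.384, 0.213, 0.02], 0.77), ([0.478, 0.252, 0.028], 0.75)]
offcut [([0.487, 0.352, 0.02], 0.64)]
crate [([0.42, 0.312, 0.008], 0.89), ([0.386, 0.212, 0.023], 0.23)]
tray [([0.439, -0.323, 0.007], 0.95), ([0.386, 0.215, 0.02], 0.51)]
start [([0.465, 0.023, 0.062], 0.64)]
start_top [([0.468, 0.021, 0.066], 0.68)]
ink_jar [([0.385, 0.212, 0.022], 0.72), ([0.651, -0.388, 0.084], 0.67)]
spray [([0.652, 0.37, 0.154], 0.6), ([0.39, 0.298, 0.023], 0.53)]
capbox [([0.626, 0.477, 0.052], 0.97)]
scene {'fx': 439.6796975879038, 'fy': 439.6796975879038, 'cx': 325.71500713598726, 'c
[... 710 characters left out ...]
66], 0.5), ([0.711, 0.015, 0.053], 0.21)]
ink_jar [([0.673, -0.392, 0.069], 0.86)]
spray [([0.679, 0.368, 0.121], 0.95), ([0.654, 0.054, 0.053], 0.75)]
capbox [([0.659, 0.486, 0.048], 0.69)]
{'clock': 1.5, 'joint_positions': array([-52.5047,  22.0389,   0.4538,   0.0001, -68.4104, -14.8153]), 'qvel': array([-0.0111, -0.0194,  0.0559, -0.0148, -0.076 ,  0.0383]), 'joint_torque': array([  0.0005, -39.0463,  18.7618,   4.2245,   0.0154,  -0.    ]), 'position': array([ 0.241 , -0.5767,  0.2226]), 'tool_rot': array([-179.9957,    0.0011, -157.3199]), 'force': array([-0.5345, -0.3244,  0.5614]), 'wrist_torque': array([ 0.0016, -0.01  ,  0.0006]), 'finger_force': 0.0, 'opening': 1.0003124398474992}
```

View pics/top0.png

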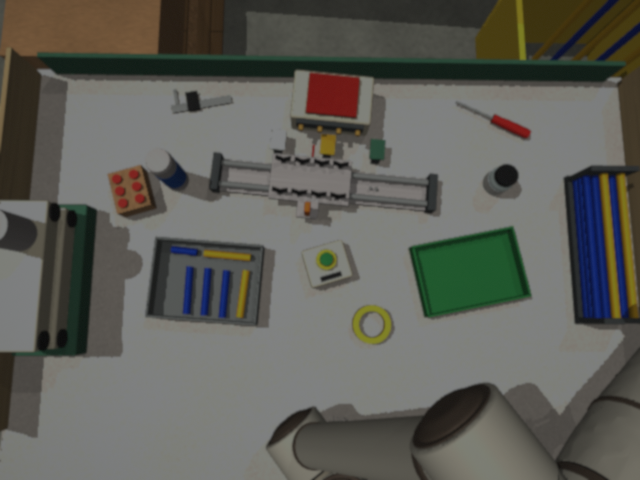

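View pics/scene0.png

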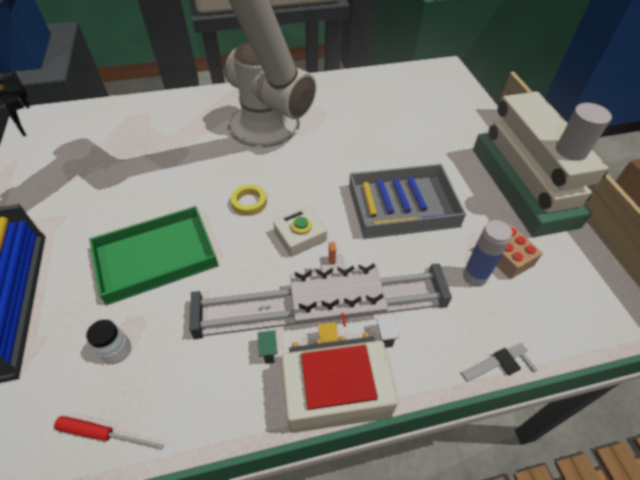

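The top view shows three full blue tubes (189,290), (207,290) and (225,293). Yellow1 is at (244,293), with yellow2 and the offcut along the far wall. The carrier handle is at (307,207), the plates are at (277,142), (328,146) and (377,151), the button is at (327,259), and the tray is at (470,272). Next I measure these precisely.

```bash
cat >> h.py <<'E'
def blobs(f,lo,hi,z,amin=25,roi=None):
    hsv=cv2.cvtColor(f["image"],cv2.COLOR_BGR2HSV)
    m=cv2.inRange(hsv,np.array(lo),np.array(hi))
    if roi: 
        k=np.zeros_like(m);x0,y0,x1,y1=roi;k[y0:y1,x0:x1]=1;m=m*k
    n,l,st,c=cv2.connectedComponentsWithStats(m)
    out=[]
    for i in range(1,n):
        if st[i,4]<amin: continue
        ys,xs=np.nonzero(l==i)
        W=np.array([px2w(f,x,y,z)[:2] for x,y in zip(xs,ys)])
        (cx,cy),(w,h),a=cv2.minAreaRect(W.astype(np.float32)*1000)
        mu=W.mean(0);e,V=np.linalg.eigh(np.cov(W.T));v=V[:,1];v=v*np.sign(v[0])
        out.append(dict(n=len(xs),px=c[i].round(1),mean=mu.round(4),rect=np.round([cx/1000,cy/1000,w/1000,h/1000],4),ang=round(np.degrees(np.arctan2(v[1],v[0])),1)))
    return out
E
python3 - <<'E'
from h import *
f=env.grab_frame("top");s=env.grab_frame("scene")
def P(t,L): 
    print(t)
    for b in L: print("  ",b)
P("blue",blobs(f,[105,150,40],[125,255,255],.02,roi=(145,235,270,330)))
P("yel",blobs(f,[18,120,60],[32,255,255],.02,roi=(145,235,270,330)))
P("green",blobs(f,[45,90,30],[90,255,255],.04,roi=(300,130,540,330)))
P("yplate",blobs(f,[18,100,60],[32,255,255],.044,roi=(310,130,350,165)))
P("handle",blobs(f,[5,120,60],[18,255,255],.105,roi=(290,190,325,225)))
P("button",blobs(f,[45,90,30],[90,255,255],.067,roi=(300,235,360,290)))
P("S yplate",blobs(s,[18,100,60],[32,255,255],.044,roi=(300,310,360,345)))
P("S green",blobs(s,[45,90,30],[90,255,255],.044,roi=(240,320,290,370)))
P("S button",blobs(s,[45,90,30],[90,255,255],.067,roi=(280,205,330,250)))
P("S tray",blobs(s,[45,90,30],[90,255,255],.04,roi=(80,200,225,305)))
P("S handle",blobs(s,[5,120,60],[18,255,255],.105,roi=(320,235,345,270)))
for t,z,fr in(("rail",.03,f),("rail",.03,s)):
    for d in env.trace(fr,t)[:1]:
        ys,xs=np.nonzero(d["mask"]);W=np.array([px2w(fr,x,y,z)[:2] for x,y in zip(xs,ys)])
        print(t,cv2.minAreaRect(W.astype(np.float32)*1000))
a=f["image"][120:230,190:450];b=s["image"][190:380,180:460]
cv2.imwrite("pics/c1.png",cv2.resize(a,None,fx=3,fy=3,interpolation=2)*1)
E
```

```text
blue
   {'n': 151, 'px': array([183.7, 250.5]), 'mean': array([0.4878, 0.3533]), 'rect': array([0.488 , 0.3535, 0.0603, 0.0137]), 'ang': np.float64(83.4)}
   {'n': 295, 'px': array([187.8, 290. ]), 'mean': array([0.3956, 0.3397]), 'rect': array([0.3958, 0.3397, 0.0148, 0.1064]), 'ang': np.float64(-1.8)}
   {'n': 294, 'px': array([205.7, 291.6]), 'mean': array([0.3921, 0.2983]), 'rect': array([0.3925, 0.2983, 0.0149, 0.1045]), 'ang': np.float64(-2.9)}
   {'n': 292, 'px': array([224. , 293.5]), 'mean': array([0.3876, 0.2557]), 'rect': array([0.3879, 0.2557, 0.0147, 0.1048]), 'ang': np.float64(-3.7)}
yel
   {'n': 339, 'px': array([226.9, 254.9]), 'mean': array([0.4777, 0.2516]), 'rect': array([0.4777, 0.2517, 0.1099, 0.0173]), 'ang': np.float64(84.7)}
   {'n': 364, 'px': array([242.5, 293.6]), 'mean': array([0.3877, 0.2128]), 'rect': array([0.3882, 0.2128, 0.018 , 0.1095]), 'ang': np.float64(-6.4)}
green
   {'n': 227, 'px': array([376.8, 149.6]), 'mean': array([ 0.7327, -0.1038]), 'rect': array([ 0.7327, -0.1041,  0.0291,  0.0476]), 'ang': np.float64(-5.8)}
   {'n': 7649, 'px': array([4
[... 1068 characters left out ...]
7.5)}
S button
   {'n': 98, 'px': array([300.8, 222.4]), 'mean': array([0.4704, 0.0197]), 'rect': array([0.4703, 0.0191, 0.0252, 0.0273]), 'ang': np.float64(3.5)}
S tray
   {'n': 7571, 'px': array([150.4, 254.5]), 'mean': array([ 0.463 , -0.3195]), 'rect': array([ 0.4576, -0.3166,  0.1908,  0.2452]), 'ang': np.float64(-79.1)}
S handle
   {'n': 101, 'px': array([332. , 252.7]), 'mean': array([0.5975, 0.0599]), 'rect': array([0.5983, 0.0608, 0.0104, 0.0516]), 'ang': np.float64(-14.7)}
rail ((653.658447265625, 57.656097412109375), (192.81521606445312, 175.4810028076172), 84.26858520507812)
rail ((722.599365234375, 41.238067626953125), (399.12005615234375, 548.6322631835938), 11.122106552124023)
```

View pics/c1.png

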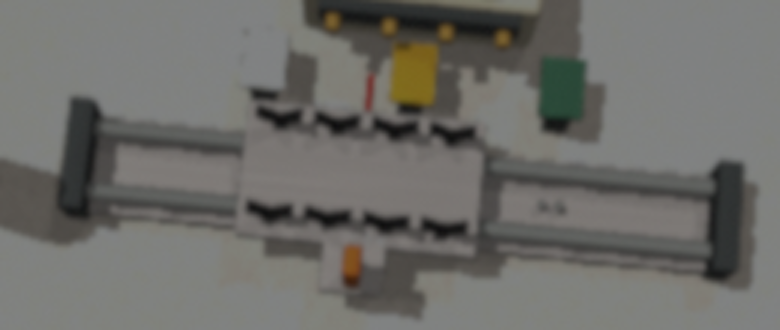

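The rail yaw is about -4.6° and the carrier is at about 0.085. I check this against the white plate and the end blocks, then pinch the handle and bring the carrier to load.

```bash
cat >> h.py <<'E'
YAW=-4.6
c,s_=np.cos(np.radians(YAW)),np.sin(np.radians(YAW))
XR=np.array([c,s_]);YR=np.array([-s_,c])
B=np.array([0.743,0.0155])-.092*XR
def deck(s,x=0,y=0): return B+(.12-s)*YR+x*XR+y*YR
def best(yaw,p):
    ys=[yaw,yaw+180,yaw-180]; q0=env.read_state()["joint_positions"]; r=[]
    for y in ys:
        q=env.inverse_kinematics(p,[180,0,y])
        if q is not None: r.append((np.abs(np.array(q)-q0).max(),y))
    return min(r)[1]
def go(p,yaw): env.goto(list(p),[180,0,best(yaw,list(p))])
def lin(p,rate=.15,**k): return env.move_straight(list(p),rate=rate,**k)
def pos(): return np.array(env.read_state()["position"])
E
python3 - <<'E'
from h import *
f=env.grab_frame("top")
for n,u,v,z in(("white",278.3,140.7,.044),("endL",216,172.3,.04),("endR",432.3,193.3,.04)): print(n,px2w(f,u,v,z))
print("pred white",deck(0,.092),"rail mid pred",deck(.12))
h=deck(.085,-.078);print("handle",h)
env.gripper_to(.5,grasp_force=15)
go([*h,.2],YAW); lin([*h,.075],rate=.1)
env.gripper_to(0.0,grasp_force=15)
st=env.read_state();print(st["opening"]*87,st["finger_force"],st["position"],st["force"],st["clock"])
f=env.grab_frame("scene");cv2.imwrite("pics/pinch.png",f["image"][180:380,180:460].repeat(2,0).repeat(2,1))
E
```

```text
white [0.75089652 0.13361177 0.044     ]
endL [0.67249042 0.28031877 0.04      ]
endR [ 0.62569802 -0.23477823  0.04      ]
pred white [0.75262387 0.13511347] rail mid pred [0.65129634 0.0228783 ]
handle [0.57635455 0.06402108]
13.968481688280878 14.988344984594733 [0.5764255  0.06418697 0.07511477] [-0.94868508  0.36233766  0.91351298] 7.3167
```

View pics/pinch.png

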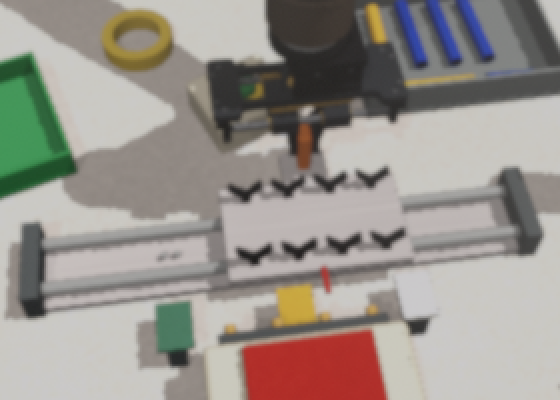

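The handle is pinched at 14 mm, as expected, so I slide the carrier to load. The end blocks suggest a yaw of about -5°.

```bash
sed -i 's/^YAW=.*/YAW=-4.9/' h.py
python3 - <<'E'
from h import *
p=pos();h=deck(0,-.078);print("target",h)
# detect detent along the way
for i in range(1,8):
    q=p[:2]+(h-p[:2])*min(1,i/7); lin([*q,p[2]],rate=.08)
    st=env.read_state();print(np.round(st["position"],4),np.round(st["force"],1))
env.gripper_to(.5);env.dwell(.3)
lin([*h,.2],rate=.2)
f=env.grab_frame("top");cv2.imwrite("pics/load.png",cv2.resize(f["image"][120:230,190:450],None,fx=3,fy=3,interpolation=2))
print(blobs(f,[5,120,60],[18,255,255],.105,roi=(250,180,325,225),amin=15))
hs=cv2.cvtColor(f["image"],cv2.COLOR_BGR2HSV)
E
```

```text
target [0.58387133 0.14958231]
[0.5776 0.077  0.0751] [-0.2  1.8 -0.1]
[0.5787 0.0892 0.0751] [-0.2  2.3  0.7]
[0.5798 0.1013 0.0751] [-0.3  1.3 -0.2]
[0.5809 0.1135 0.0751] [0.4 1.2 0.1]
[0.582  0.1257 0.0751] [ 1.4  1.6 -0.8]
[0.583  0.1372 0.0751] [ 1.8 -0.8 -0.5]
[0.5838 0.1465 0.075 ] [ 0.2  1.5 -0.1]
[{'n': 51, 'px': array([269.3, 205.7]), 'mean': array([0.5791, 0.1479]), 'rect': array([0.5784, 0.1485, 0.0182, 0.0133]), 'ang': np.float64(11.2)}]
```

View pics/load.png

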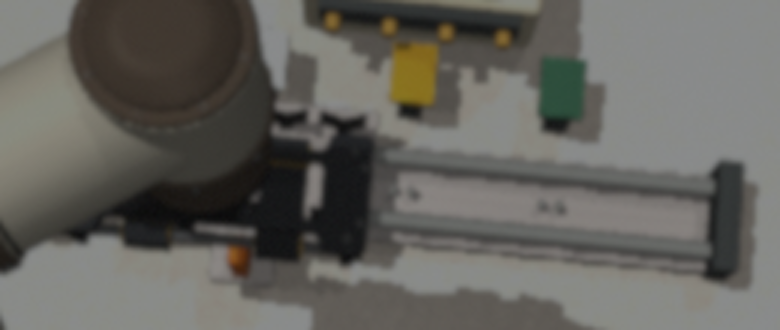

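The carrier is at load (handle at y≈0.148). I'll recheck it with the arm out of the way. Now the first tube.

```bash
cat >> h.py <<'E'
def pick(xy,yaw,z,op=.32,force=20,hi=.16):
    env.gripper_to(op); go([*xy,hi],yaw); lin([*xy,z],rate=.12)
    env.gripper_to(0,grasp_force=force); lin([*xy,hi],rate=.15)
    w=env.read_state()["opening"]*87; return w
def place(xy,yaw,z,op=.32,hi=.16):
    go([*xy,hi],yaw); w=env.read_state()["opening"]*87
    if w<15: return w
    lin([*xy,z+.015],rate=.12);lin([*xy,z],rate=.05); env.gripper_to(op); lin([*xy,hi],rate=.2); return w
E
python3 - <<'E'
from h import *
print(pick([.3945,.3380],-3,.009))
f=env.grab_frame("top");cv2.imwrite("pics/g1.png",cv2.resize(f["image"][110:340,135:385],None,fx=2.6,fy=2.6,interpolation=2))
print(blobs(f,[5,120,60],[18,255,255],.105,roi=(250,180,325,225),amin=15))
print(blobs(f,[105,150,40],[125,255,255],.02,roi=(145,235,270,330)))
print(env.read_state()["clock"])
E
```

```text
17.254019972446493
[{'n': 68, 'px': array([269.2, 204.5]), 'mean': array([0.5817, 0.1481]), 'rect': array([0.5818, 0.1486, 0.025 , 0.0133]), 'ang': np.float64(6.1)}]
[{'n': 150, 'px': array([183.7, 250.5]), 'mean': array([0.4878, 0.3533]), 'rect': array([0.4879, 0.3535, 0.0603, 0.0134]), 'ang': np.float64(83.3)}, {'n': 35, 'px': array([174.5, 263.8]), 'mean': array([0.4562, 0.3732]), 'rect': array([0.4559, 0.3728, 0.0149, 0.0124]), 'ang': np.float64(87.0)}, {'n': 281, 'px': array([224.1, 293.4]), 'mean': array([0.388 , 0.2556]), 'rect': array([0.388 , 0.2556, 0.0145, 0.1047]), 'ang': np.float64(-3.7)}, {'n': 46, 'px': array([170.1, 311. ]), 'mean': array([0.3471, 0.3783]), 'rect': array([0.3472, 0.3784, 0.0137, 0.014 ]), 'ang': np.float64(-40.5)}, {'n': 31, 'px': array([204.4, 311.5]), 'mean': array([0.3463, 0.2995]), 'rect': array([0.3462, 0.2993, 0.0114, 0.0117]), 'ang': np.float64(-17.8)}]
16.0667
```

View pics/g1.png

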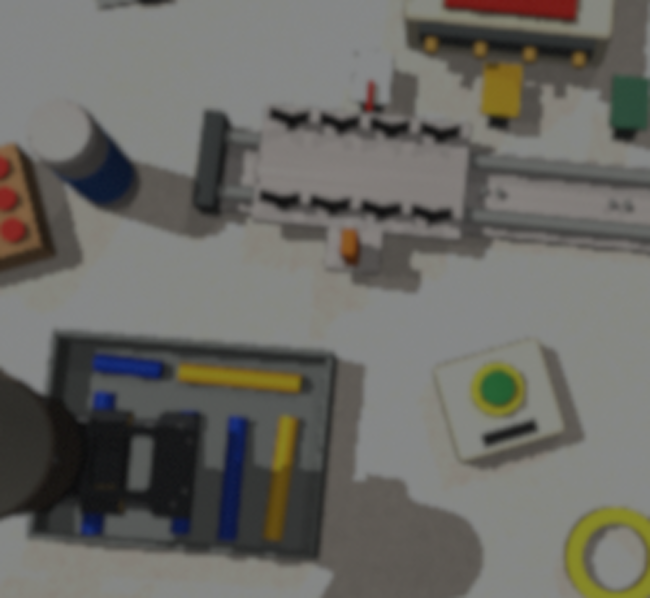

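The pointer sits over the middle of the white plate and the tube is held centred. I place it in cradle -67.5 and check before the others.

```bash
python3 - <<'E'
from h import *
print(place(deck(0,0,-.0675),YAW,.0685))
print(pick([.391,.2975],-4,.009))
f=env.grab_frame("top");cv2.imwrite("pics/p1.png",cv2.resize(f["image"][110:340,135:385],None,fx=2.6,fy=2.6,interpolation=2))
print(blobs(f,[105,150,40],[125,255,255],.074,roi=(230,140,340,215)),blobs(f,[105,150,40],[125,255,255],.02,roi=(210,235,270,330)), deck(0,0,-.0675),env.read_state()["clock"])
E
```

```text
17.117504977368696
17.45470647745502
[{'n': 271, 'px': array([302.2, 175.7]), 'mean': array([0.657 , 0.0756]), 'rect': array([0.6579, 0.0768, 0.0187, 0.1076]), 'ang': np.float64(-4.9)}] [{'n': 29, 'px': array([222.4, 313.9]), 'mean': array([0.3408, 0.2579]), 'rect': array([0.3406, 0.2578, 0.0091, 0.0117]), 'ang': np.float64(-82.4)}] [0.65582062 0.07566648] 24.3333
```

View pics/p1.png

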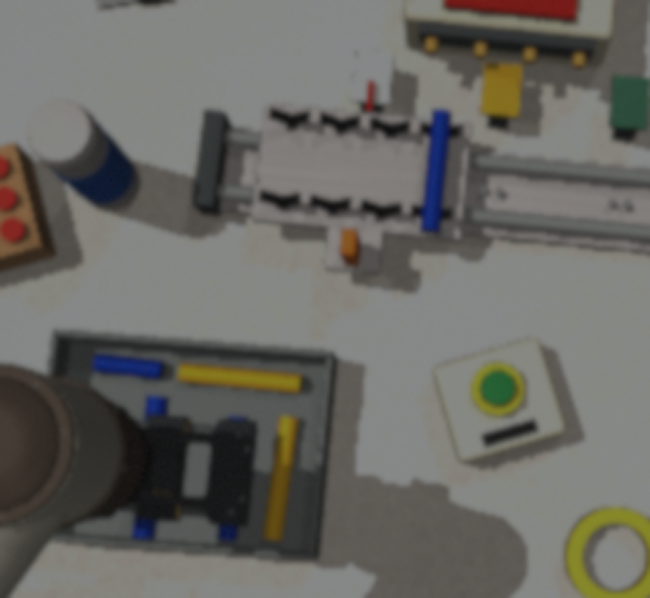

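Tube 1 is seated exactly, at yaw -4.9°. I place the other two.

```bash
python3 - <<'E'
from h import *
print(place(deck(0,0,-.0225),YAW,.0685))
print(pick([.387,.2555],-4.5,.009))
print(place(deck(0,0,.0225),YAW,.0685)); env.dwell(.3)
go([.5,.2,.25],YAW)
f=env.grab_frame("top");cv2.imwrite("pics/p3.png",cv2.resize(f["image"][110:340,135:385],None,fx=2.6,fy=2.6,interpolation=2))
for b in blobs(f,[105,150,40],[125,255,255],.074,roi=(230,140,340,215)): print(b)
print([deck(0,0,y) for y in(-.0675,-.0225,.0225)],env.read_state()["clock"])
E
```

```text
17.135501902300145
16.86816559624382
17.03785827013467
{'n': 274, 'px': array([263.4, 172. ]), 'mean': array([0.6648, 0.1651]), 'rect': array([0.665 , 0.1648, 0.0187, 0.1058]), 'ang': np.float64(-5.1)}
{'n': 280, 'px': array([282.8, 173.2]), 'mean': array([0.6624, 0.1204]), 'rect': array([0.6623, 0.1209, 0.0187, 0.1075]), 'ang': np.float64(-4.9)}
{'n': 272, 'px': array([302.2, 175.5]), 'mean': array([0.6573, 0.0754]), 'rect': array([0.6578, 0.0749, 0.0187, 0.1076]), 'ang': np.float64(-4.9)}
[array([0.65582062, 0.07566648]), array([0.65966438, 0.12050202]), array([0.66350814, 0.16533756])] 36.8917
```

View pics/p3.png

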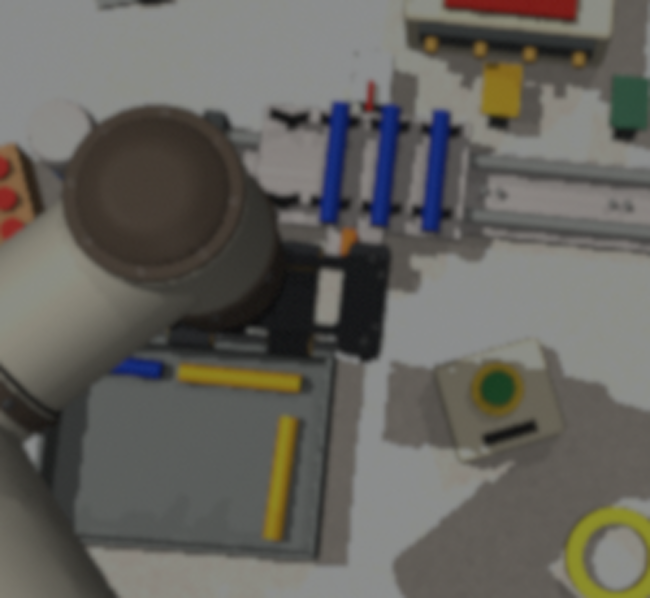

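All three tubes are seated and only the two yellows and the offcut remain in the crate. Next I move the carrier to marking and press the button.

```bash
cat >> h.py <<'E'
def shift(s,d,op=.5):
    h=deck(s,-.078); env.gripper_to(op); go([*h,.2],YAW); lin([*h,.075],rate=.1)
    env.gripper_to(0,grasp_force=25); p=pos(); print("pinch",p,env.read_state()["opening"]*87)
    t=p[:2]-d*YR; lin([*t,p[2]],rate=.06); env.dwell(.3); print("end",pos(),"want",t,env.read_state()["force"])
    env.gripper_to(op); lin([*t,.2],rate=.2)
E
python3 - <<'E'
from h import *
shift(0,.12)
env.gripper_to(0); b=[.468,.020]
go([*b,.12],YAW)
f=env.grab_frame("top");cv2.imwrite("pics/m.png",cv2.resize(f["image"][110:340,185:435],None,fx=2.6,fy=2.6,interpolation=2))
for q in blobs(f,[105,150,40],[125,255,255],.074,roi=(230,140,440,225)): print(q)
print([deck(.12,0,y) for y in(-.0675,-.0225,.0225)],env.read_state()["clock"])
E
```

```text
pinch [0.58401988 0.1504571  0.07509556] 13.830749150499742
end [0.57324829 0.03156904 0.07502469] want [0.57376985 0.03089567] [-6.34703151  7.75104881  4.29409114]
{'n': 271, 'px': array([314.8, 177.2]), 'mean': array([0.6537, 0.0464]), 'rect': array([0.6543, 0.047 , 0.0187, 0.1059]), 'ang': np.float64(-5.0)}
{'n': 275, 'px': array([334.3, 178.5]), 'mean': array([0.651 , 0.0014]), 'rect': array([0.6513, 0.0018, 0.0185, 0.1082]), 'ang': np.float64(-5.2)}
{'n': 277, 'px': array([353.5, 180.9]), 'mean': array([ 0.6456, -0.0432]), 'rect': array([ 0.647 , -0.0433,  0.0188,  0.1077]), 'ang': np.float64(-5.2)}
[array([ 0.64557059, -0.04389495]), array([0.64941435, 0.00094059]), array([0.65325811, 0.04577613])] 45.6833
```

View pics/m.png

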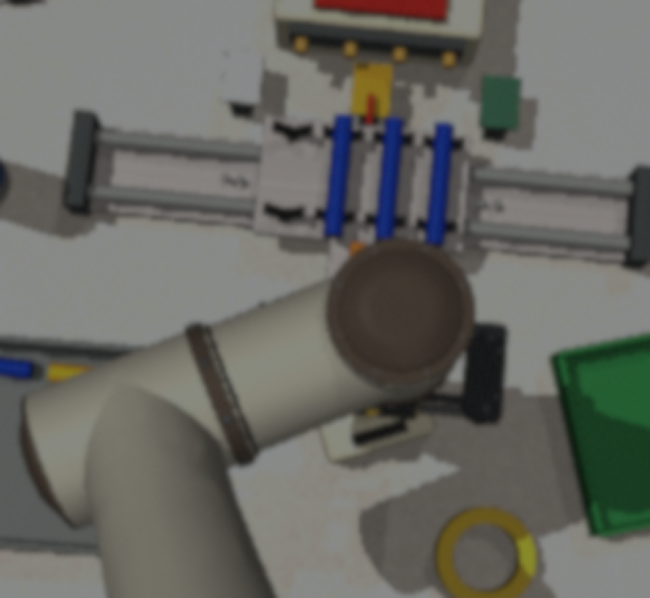

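The pointer is over the middle of the yellow plate and the tubes are still seated. I press the button, then move on to unload.

```bash
sed -i 's/^YAW=.*/YAW=-5.2/; s/^B=.*/B=np.array([0.6513,0.0234])/' h.py; python3 - <<'E'
from h import *
b=[.468,.020]
lin([*b,.075],rate=.1)
print(lin([*b,.0585],rate=.02,force_limit=15)); env.dwell(.3)
st=env.read_state();print("press",st["position"],st["force"])
lin([*b,.2],rate=.15)
shift(.12,.12)
go([.42,-.05,.3],YAW)
f=env.grab_frame("top");cv2.imwrite("pics/u.png",cv2.resize(f["image"][110:340,285:535],None,fx=2.6,fy=2.6,interpolation=2))
for q in blobs(f,[105,150,40],[125,255,255],.074,roi=(230,140,460,225)): print(q)
print([deck(.24,0,y) for y in(-.0675,-.0225,.0225)],env.read_state()["clock"])
print(blobs(f,[45,90,30],[90,255,255],.04,roi=(390,200,560,340),amin=500))
E
```

```text
True
press [0.4682583  0.02007865 0.06140194] [-1.15726544  0.97898968  6.8038915 ]
pinch [0.57380395 0.03155009 0.0750885 ] 13.84951932079007
end [ 0.56290178 -0.08783268  0.07505759] want [ 0.56292804 -0.08795604] [-0.42996037  6.1844977   0.08555702]
{'n': 283, 'px': array([366.5, 182.3]), 'mean': array([ 0.6425, -0.0732]), 'rect': array([ 0.6439, -0.0728,  0.0187,  0.1105]), 'ang': np.float64(-5.6)}
{'n': 282, 'px': array([385.8, 183.7]), 'mean': array([ 0.6396, -0.1181]), 'rect': array([ 0.6404, -0.1187,  0.0189,  0.1082]), 'ang': np.float64(-5.0)}
{'n': 279, 'px': array([405., 186.]), 'mean': array([ 0.6345, -0.1627]), 'rect': array([ 0.636 , -0.1628,  0.0188,  0.1078]), 'ang': np.float64(-5.0)}
[array([ 0.63430639, -0.16332832]), array([ 0.63838486, -0.11851353]), array([ 0.64246332, -0.07369873])] 56.6667
[{'n': 5188, 'px': array([471.4, 273.8]), 'mean': array([ 0.4347, -0.3201]), 'rect': array([ 0.4423, -0.2871,  0.1662,  0.2521]), 'ang': np.float64(-52.5)}]
```

View pics/u.png

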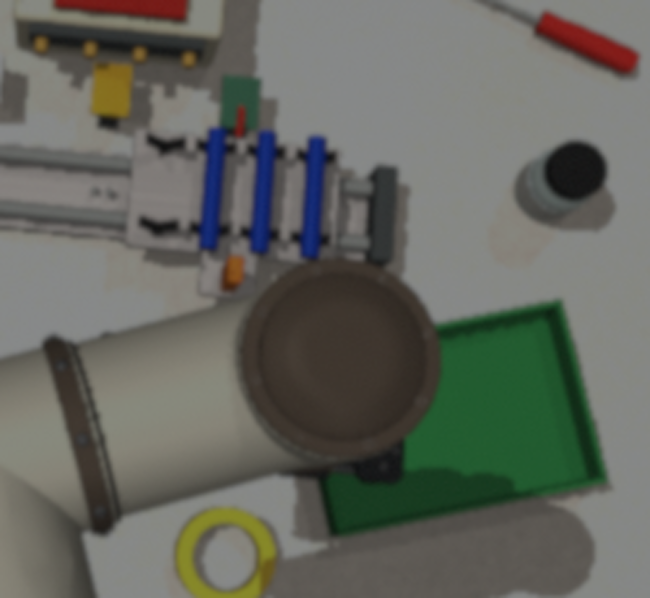

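The button went down about 5.6 mm and the pointer is over the middle of the green plate. The tray appears to have been knocked, so I pick the first tube and then re-measure the tray.

```bash
cat >> h.py <<'E'
def tray(f):
    b=max(blobs(f,[45,90,30],[90,255,255],.04,roi=(390,200,560,345),amin=500),key=lambda d:d["n"]); return b
E
python3 - <<'E'
from h import *
print(pick(deck(.24,0,-.0675),YAW,.0675))
go([.56,.05,.2],YAW)
f=env.grab_frame("top");g=env.grab_frame("scene");print(tray(f),env.read_state()["opening"]*87,env.read_state()["clock"])
im=f["image"][110:340,285:535];cv2.imwrite("pics/t.png",np.hstack([cv2.resize(im,(400,368)),cv2.resize(g["image"][180:380,60:280],(400,368))]))
E
```

```text
17.50367178308129
{'n': 7643, 'px': array([457. , 270.8]), 'mean': array([ 0.4413, -0.2866]), 'rect': array([ 0.4423, -0.2869,  0.1663,  0.2525]), 'ang': np.float64(-78.6)} 17.389626351177206 61.45
```

View pics/t.png

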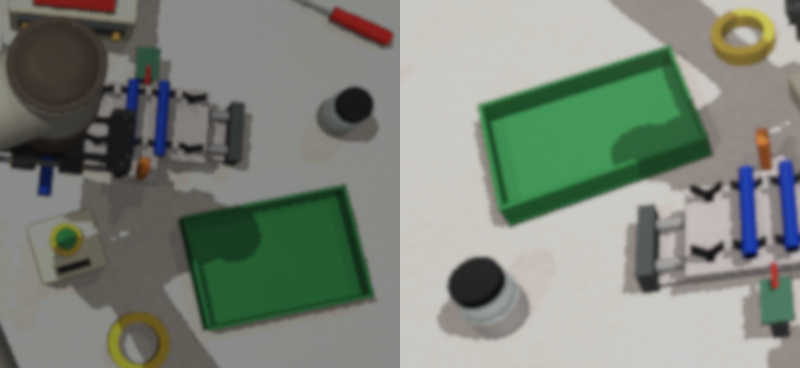

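The tray has moved about 29 mm, to (0.442, -0.287) with yaw 11.4°. I lay the tubes in it.

```bash
python3 - <<'E'
from h import *
T=np.array([.4423,-.2869]);ty=11.4;a=np.radians(ty);TY=np.array([-np.sin(a),np.cos(a)])
print(place(T-.06*TY,ty,.0105))
for cy,o in((-.0225,0),(.0225,.06)):
    print(pick(deck(.24,0,cy),YAW,.0675))
    print(place(T+o*TY,ty,.0105))
go([.5,.1,.3],YAW);env.dwell(.5)
f=env.grab_frame("top");g=env.grab_frame("scene");print(tray(f),env.read_state()["clock"])
for q in blobs(f,[105,120,30],[125,255,255],.015,roi=(390,200,560,345)): print(q)
print([T+o*TY for o in(-.06,0,.06)])
im=f["image"][110:340,285:535];cv2.imwrite("pics/e.png",np.hstack([cv2.resize(im,(400,368)),cv2.resize(g["image"][140:380,60:480],(400,368))]))
E
```

```text
17.433339711607683
17.50486972669478
17.208427905597176
16.902709158401287
17.010226622035216
{'n': 6521, 'px': array([457.5, 270.7]), 'mean': array([ 0.4417, -0.2877]), 'rect': array([ 0.4423, -0.287 ,  0.1663,  0.2522]), 'ang': np.float64(-78.6)} 83.2417
{'n': 305, 'px': array([478.5, 266.6]), 'mean': array([ 0.4534, -0.3464]), 'rect': array([ 0.4538, -0.3463,  0.1095,  0.016 ]), 'ang': np.float64(11.3)}
{'n': 307, 'px': array([454.3, 271.2]), 'mean': array([ 0.442 , -0.2876]), 'rect': array([ 0.442 , -0.2877,  0.1092,  0.0162]), 'ang': np.float64(11.0)}
{'n': 300, 'px': array([430. , 276.6]), 'mean': array([ 0.4291, -0.229 ]), 'rect': array([ 0.4293, -0.2289,  0.1089,  0.0158]), 'ang': np.float64(11.0)}
[array([ 0.45415944, -0.34571627]), array([ 0.4423, -0.2869]), array([ 0.43044056, -0.22808373])]
```

View pics/e.png

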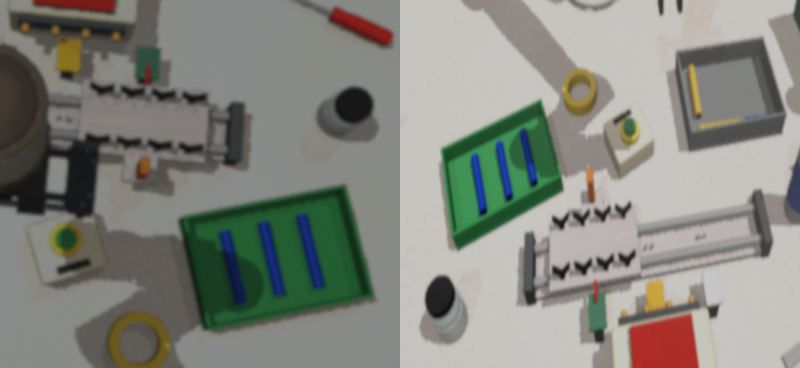

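All three tubes lie flat in the tray and the carrier pointer is still over the green plate. The yellow tubes and the offcut are in the crate, and the arm is clear, so I hand in.

```bash
python3 -c "
from h import *
print(env.close_job())"
```

```text
the job is handed in; nothing more can be done
None
```

The job is handed in: the three blue tubes in the crate (one of the four was absent) were loaded, marked and laid flat in the green tray, and the carrier is at the unload station; the hand-in returned no verdict.

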